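Power up the lamp circuit on a wiring practice board

ROBOT

A 7-joint arm with a two-finger parallel gripper is mounted at the origin on the work surface. World frame = base frame: x ahead of the robot, y to its left, z up, the work surface at z = 0. Lengths are in mm, angles in rad, forces in N, time in s.
With the tool pointing down it reaches from about 350 to 900 mm from the base axis. Payload 19.9 kg.
Tool frame: the origin (TCP) lies between the finger pads; the fingertips stand tcp_to_tips ahead of it and the grasp point (between the pads) lies 3 mm ahead of it (tcp_to_tips is the distance from the TCP to the fingertips, in mm); z points along the fingers, y is the line along which they close (so a half turn about z gives the same grasp; the last joint's range is limited). The gripper opens to 85 mm and grips with 20 to 120 N. Pads are 22 mm wide; open, the fingers measure 114 mm over their backs; the gripper's body (76 mm by 85 mm) begins 54 mm behind the grasp point. The pads swing forward as they close: fully open they stand 13 mm farther back than shut.
Start: joints at [1.214, 0.417, -0.01, 1.614, 0.005, 1.111, -0.053], TCP at [193.513, -594.27, 253.26] pointing down, gripper open.
Joint ranges: [-2.81, 2.81], [-0.39, 2.02], [-1.27, 1.25], [0.06, 2.57], [-1.19, 4.33], [0.19, 2], [-2.82, 2.82]. Speed limits (rad/s): [1.89, 1.89, 2.39, 2.39, 3.01, 3.01, 3.01].

INTERFACE

Orientations are given as a unit quaternion [x, y, z, w].
In Python, from cell import * gives the robot as it stands. The module is installed in compiled form; this text tells all that it offers.
- The arm moves only by the tool jog_arm, never from a script. Its argument "targets" is a list of rows, each an object of numbers: "wx", "wy", "wz": the turn, a rotation vector about the tool's x, y, z in degrees; "tx", "ty", "tz": the shift along the tool's x, y, z in m; "gripper": the opening, from 0 (shut) to 1 (fully open). In form: [{"wx": .., "wy": .., "wz": .., "tx": .., "ty": .., "tz": .., "gripper": ..}, ...]. A call has 1 to 5 rows; each row shifts and turns the commanded pose from where the row before left it, along the tool's axes as they then stand; what a row does not reach is not made up. A row lasts 1/8 s, in which the tool goes at most 62.5 mm and 10.7 degrees, less where a joint would pass 70% of its speed; a pose out of reach is approached as far as the arm can. A call with a gripper value outside its range is refused whole. The fingers move at their own pace and stop on an object; "grip_force" is the grip in N (left out, the last holds). Time passes only in rows, so rows that do not move let the fingers close. It gives the time, the measured TCP pose, the force, the opening and the grip force at its end, in the units of the state.
- sense(): the state, without advancing time (a new reading comes with each control period).
- snapshot(name): name is "side" or "top"; returns a dict with "pixels" (384x512x3 uint8, red, green, blue), "camera_matrix" (3x3 intrinsics, pixels), "extrinsics" (4x4, takes a point from world to camera coordinates). Camera axes: x right, y down, z forward; pixel columns grow to the right and rows downward; lengths in mm; the calibration is good to about 2 mm. A picture is of the moment at which its call begins. There is no depth.
- finish_job(): hands the job in; it is judged then, once.
Trained networks look in the newest picture that a camera, given by its name, has taken for a name from the list of things; names that differ only in an ending like _2 or _b are one class to them, and where a whole thing is asked for, a point or a joint stands for the part that bears it (a point fixed in the world has none). Each returns a list of dicts, best first, with "conf" (0 to 1); they miss things now and then, are a little off and sometimes report something else, mostly with a low value. They report only what shows in the picture. A call takes as long as a camera call.
- spot_in(camera, target): "box" ([left, top, width, height] in pixels, round what is visible of it).
The state is a dict: "time": time; "joints": joint angles; "dq": joint speeds; "effort": joint torques, N m; "position": TCP position; "orientation": TCP orientation; "force": force on the tool from outside, world axes, zero at the start; "moment": the same for the moment, N m; "gripper_width": opening from 0.0 (shut) to 1.0 (fully open); "grasp_force": force on a finger pad.
Only numpy, scipy, OpenCV 4.12 (cv2) and the standard library are available. Lean on these libraries where they do the work, as an engineer would, in place of code of your own. Each camera call takes 0.05 s, during which the arm holds its last target. There are 200 camera calls.

TASK

Power up the lamp circuit on the wiring practice board: first push the handle on the side of the grey disconnect over to ON, then flip the toggle switch whose conduit runs to the lampholder to ON, each all the way until it snaps over. ON is towards the board's upper edge, the edge farther from the robot. Just push with the fingers: the board lies loose and must not be lifted or dragged about, the outlet's switch stays off, and keep off the bulb and the tools and parts lying around.

Things in the scene. Friction and masses are not known exactly. Their poses are not given: they have to be found in the camera images.
- board: Loose wooden practice board, 340 (x) x 460 (y) x 19 mm thick, about 4.5 kg, flat on the table. Origin on its underside, 10 mm towards the upper edge from its centre; z up, +x to its upper edge (away from the robot, the ON direction of every switch), +y to its left edge. Everything below but the loose bystanders is fixed on it.
- disconnect_cover (a point): Middle of the cover of the grey steel disconnect enclosure, 178 (x) x 117 (y) mm, cover face 94 mm above the table, on the board's right half. Its handle stands beside its right (-y) wall.
- lampholder (a point): Middle of the round porcelain lampholder (108 mm across, 83 mm above the table), at the upper left of the board. A conduit along y joins it to the upper of two equal steel switch boxes, the lamp switch.
- receptacle (a point): Middle of the duplex receptacle's face on a square steel box (104 mm, 66 mm above the table), at the lower left of the board. A conduit along y joins it to the lower switch box, the outlet switch.
- disconnect (a joint): Disconnect handle: hinge along the board's y. 0 = OFF (handle leans 32 degrees from vertical to the lower edge), 0.56 = upright, 1.12 = ON (leans 32 degrees to the upper edge). Over-centre spring: it resists with up to about 0.5 N m (about 6 N at the handle's end) until it passes upright and then snaps to the other end by itself, and stays there.
- disconnect_end (a point): Middle of the outer end of the disconnect's handle, 92 mm from its pivot (moves with the handle). The handle's outer 50 mm is a black grip 16 mm thick in the swing direction and 22 mm wide along the hinge; below it a steel arm of 18 x 6 mm.
- disconnect_pivot (a point): Point on the disconnect handle's hinge axis under the middle of the black grip, 66 mm above the table; the handle swings in the board's x-z plane through this point.
- lamp_switch (a joint): Toggle of the lamp switch (upper box): hinge along the board's y. 0 = OFF (leans 24 degrees to the lower edge), 0.42 = upright, 0.84 = ON (leans 24 degrees to the upper edge). Snaps over past upright; needs about 5 N at its end.
- lamp_switch_end (a point): Middle of the outer end of the lamp switch's white toggle, 25 mm from its hinge (moves with it). The toggle is 5.5 mm thick in the swing direction, 9 mm wide, and stands 15 mm above the cover plate when OFF or ON, 17 mm when upright.
- lamp_switch_plate (a point): Middle of the lamp switch's cover plate, on its upper face (69 mm above the table), 8 mm above the toggle's hinge. The plate is 106 (x) x 58 (y) mm.
- outlet_switch (a joint): Toggle of the outlet switch (lower box), the same kind as the lamp switch, 0 = OFF, 0.84 = ON. It is OFF and must stay OFF.
- bulb: Round white bulb in the lampholder, 52 mm across. Origin at its foot, 83 mm above the table; its top is at 133 mm. Not to be touched.
- screwdriver: Screwdriver, 190 mm long, lying along the board's lower edge (bystander).
- coupling: Steel conduit coupling, 25 mm across, 48 mm high, standing on the board above the disconnect's upper end (bystander).
- strippers: Wire strippers, 150 mm long, 16 mm high, lying left of the board (bystander).
- tape: Roll of black tape, 72 mm across, 19 mm high, lying right of the board (bystander).
- spare_box: Empty steel switch box, 102 x 54 x 48 mm, open side up, right of the board (bystander).
- cover_plate: White cover plate, 106 x 70 x 5 mm, lying left of the board (bystander).
- tape_measure: Tape measure, 72 x 36 x 66 mm high, standing right of the board (bystander).
- outlet_switch_plate (a point): Middle of the outlet switch's cover plate, upper face, 130 mm below (-x of) the lamp switch's; the same plate and toggle.

How it is judged (in metres and radians):
On the way, in this order (a step that is already met when the one before it is completed fails the run):
1. the disconnect is snapped over to ON while the lamp switch is still off (value of joint disconnect above 1.02 rad and value of joint lamp_switch below 0.2 rad), for 0.2 s.
2. the lamp switch is snapped over to ON (value of joint lamp_switch above 0.74 rad and value of joint disconnect above 1.02 rad), for 0.2 s.
At the end, for the whole second after the job is handed in: Disconnect handle and lamp switch both rest at ON (within 0.1 rad of their ends), the outlet switch is off, and the board lies flat and still on the table (all of step 2 and value of joint outlet_switch below 0.1 rad and linear speed of board below 0.01 m/s and height (world z) of board below 0.005 m and angle between board's own z axis and vertical below 0.03 rad); the robot touches nothing.
It fails at once if the lamp switch goes past centre before the disconnect does (value of joint lamp_switch above 0.5 rad and value of joint disconnect below 0.56 rad).
It fails at once if the outlet switch is flipped past centre (value of joint outlet_switch above 0.45 rad).
It fails at once if the board is lifted more than 10 mm, tipped, or dragged more than 30 mm (height (world z) of board above 0.01 m or angle between board's own z axis and vertical above 0.06 rad or distance of board from where it was at the start of the episode above 0.03 m).
It fails at once if the bulb is pressed with more than 3 N (contact force between bulb and anything else above 3 N).
It fails at once if a tool or part lying around is moved more than 50 mm (distance of any of screwdriver, coupling, strippers, tape, spare_box, cover_plate, tape_measure from where it was at the start of the episode above 0.05 m).
It also fails if it takes over 45 s, if anything falls off the work surface, if the arm or the gripper's body presses on something with over 40 N, if the wrist force passes 120 N, or if a joint passes its speed limit or range.

## Working session

There is one attempt and no reset: what is moved stays moved. The work goes in short steps, Python scripts to look and compute and a tool call to move; the robot and the scene stay as the last step left them, time stands still between calls to the robot, and variables do not carry over. Pictures are saved under pics/ and viewed, at most 10 in all, crops included, and the job is handed in when it is done.

Besides the shell and the picture viewer there is one more tool, called after "Emit:" as name(argument=value, ...), one argument or row to a line, values as JSON. jog_arm: Moves the arm, as the interface text tells. Its arguments: {"type":"object","properties":{"targets":{"type":"array","items":{"type":"object","properties":{"wx":{"type":"number"},"wy":{"type":"number"},"wz":{"type":"number"},"tx":{"type":"number"},"ty":{"type":"number"},"tz":{"type":"number"},"gripper":{"type":"number"}}}},"grip_force":{"type":"number"}},"required":["targets"]}

```bash
mkdir -p pics; cat > h.py <<'E'
from cell import *
import numpy as np, cv2
def snap(c,name=None):
    s=snapshot(c)
    if name: cv2.imwrite(f'pics/{name}.png',cv2.cvtColor(np.array(s['pixels'],np.uint8),cv2.COLOR_RGB2BGR))
    return np.array(s['camera_matrix'],float),np.array(s['extrinsics'],float)
def ray(KE,u,v,z):
    K,E=KE;R=E[:3,:3];t=E[:3,3];c=-R.T@t
    d=R.T@np.linalg.solve(K,[u,v,1.]);return c+d*(z-c[2])/d[2]
def proj(KE,p):
    K,E=KE;q=K@(E[:3,:3]@np.array(p,float)+E[:3,3]);return q[:2]/q[2]
E
python3 - <<'E'
from h import *
Z=dict(disconnect_cover=94,lampholder=83,receptacle=66,lamp_switch_plate=69,outlet_switch_plate=69,disconnect_end=144,lamp_switch_end=84,lamp_switch=76,disconnect=105,bulb=108,board=19,coupling=24,tape_measure=33,spare_box=24,tape=10)
for c in ('top','side'):
    KE=snap(c,c+'0');np.savez(c,K=KE[0],E=KE[1])
    print(c,-KE[1][:3,:3].T@KE[1][:3,3])
    for n,z in Z.items():
        for d in spot_in(c,n)[:2]:
            b=d['box'];print(n,np.round(b),round(d['conf'],2),np.round(ray(KE,b[0]+b[2]/2,b[1]+b[3]/2,z)[:2]))
s=sense();print(s['position'],s['orientation'],s['gripper_width'],s['time'],tcp_to_tips if 'tcp_to_tips' in globals() else None)
E
```

```text
top [ 465.22692766   89.49854247 1037.35715336]
disconnect_cover [175. 110. 179. 148.] 0.91 [555.  69.]
lampholder [171. 109. 184. 149.] 0.87 [559.  73.]
receptacle [172. 109. 180. 148.] 0.69 [561.  74.]
lamp_switch_plate [174. 108. 183. 149.] 0.71 [563.  65.]
outlet_switch_plate [177. 106. 179. 150.] 0.64 [565.  64.]
disconnect_end [325. 185.  16.  28.] 0.63 [ 516. -100.]
disconnect_end [202. 218.  65.  15.] 0.19 [447. 143.]
disconnect [329. 187.   8.  23.] 0.47 [ 519. -108.]
disconnect [337. 241.  38.  43.] 0.17 [ 357. -166.]
bulb [205. 128.  26.  22.] 0.69 [672. 192.]
coupling [307. 136.   8.   7.] 0.52 [692. -63.]
tape_measure [370. 169.  20.  30.] 0.76 [ 564. -255.]
tape_measure [205. 129.  24.  21.] 0.5 [687. 204.]
spare_box [341. 241.  37.  41.] 0.64 [ 350. -198.]
tape [354. 205.  27.  27.] 0.55 [ 469. -227.]
side [ 236.57418986 -544.12275222  562.42649207]
disconnect_cover [203. 147. 184. 160.] 0.56 [541. -57.]
lampholder [204. 148. 184. 163.] 0.9 [548. -51.]
lampholder [203. 311.  59.  47.] 0.28 [ 337. -234.]
receptacle [203. 149. 185. 162.] 0.75 [558. -37.]
lamp_switch_plate [203. 149. 184. 159.] 0.82 [557. -34.]
outlet_switch_plate [204. 150. 186. 163.] 0.9 [554. -45.]
disconnect_end [286. 221.  28.  38.] 0.69 [ 500. -144.]
lamp_switch_end [283. 220.  31.  39.] 0.43 [536. -83.]
disconnect [280. 224.  32.  33.] 0.86 [ 517. -105.]
bulb [284. 149.  18.  19.] 0.72 [671. 189.]
board [205. 149. 179. 161.] 0.96 [586.  13.]
coupling [342. 218.  11.  24.] 0.78 [699. -42.]
tape_measure [333. 295.  46.  45.] 0.58 [ 560. -257.]
spare_box [205. 309.  58.  48.] 0.67 [ 353. -194.]
tape [278. 311.  41.  45.] 0.98 [ 459. -231.]
[ 193.50122334 -594.28422622  253.26003533] [ 9.87635929e-01  1.56765013e-01 -4.27490910e-05 -3.00789171e-05] 0.9967916845369276 1.6 22.0
```

```bash
python3 -c "
import cv2,numpy as np
a=cv2.imread('pics/top0.png');b=cv2.imread('pics/side0.png')
cv2.imwrite('pics/t.png',cv2.resize(a,(800,600)));cv2.imwrite('pics/s.png',cv2.resize(b,(800,600)))"
```

```text
(no output)
```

View pics/t.png

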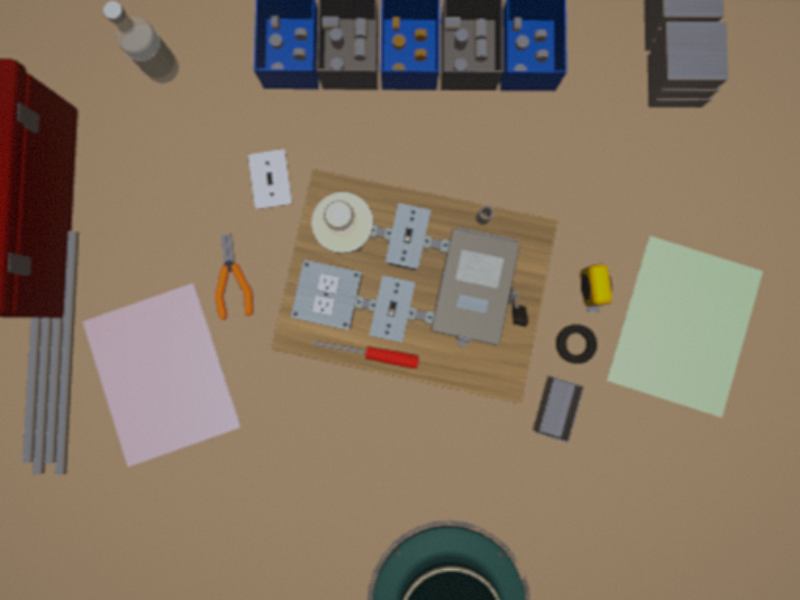

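View pics/s.png

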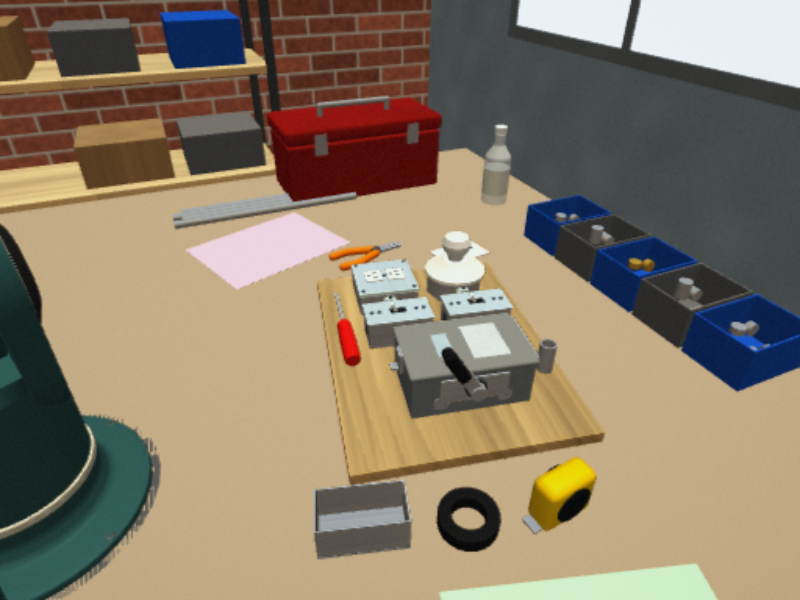

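The top view, in 800x600 pixels, shows the board corners at about (313,170), (556,219), (522,402) and (273,349). The lamp switch plate is at (408,236), the outlet plate at (393,309), and the disconnect's black grip at (520,316). In the side view the grip leans towards the robot, from (448,350) to (475,385).

```bash
python3 - <<'E'
from h import *
d=np.load('top.npz');T=(d['K'],d['E']);d=np.load('side.npz');S=(d['K'],d['E'])
c=[ray(T,u/1.5625,v/1.5625,19)[:2] for u,v in [(313,170),(556,219),(522,402),(273,349)]]
print(np.round(c))
up=(c[0]+c[1]-c[2]-c[3]);l=c[0]+c[3]-c[1]-c[2];print(np.degrees(np.arctan2(up[1],up[0])),np.degrees(np.arctan2(-l[0],l[1])),np.linalg.norm(up)/2,np.linalg.norm(l)/2)
for n,u,v,z in [('lampplate',408,236,69),('outletplate',393,309,69),('lamptog',408,234,80),('outtog',392,307,80),('cover',476,286,94),('gripend',520,318,140),('lampholder',342,222,60)]:
    print(n,np.round(ray(T,u/1.5625,v/1.5625,z)))
a=cv2.imread('pics/top0.png')[115:235,250:350];b=cv2.imread('pics/top0.png')[115:235,170:290]
cv2.imwrite('pics/c.png',np.hstack([cv2.resize(cv2.imread('pics/top0.png')[125:225,230:350],(780,0) if 0 else (720,600),interpolation=cv2.INTER_CUBIC)]))
cv2.imwrite('pics/d.png',cv2.resize(cv2.imread('pics/side0.png')[170:270,220:353],(798,600),interpolation=cv2.INTER_CUBIC))
E
```

```text
[[ 778.  254.]
 [ 691. -192.]
 [ 360. -129.]
 [ 448.  319.]]
-10.927427581339774 -11.093401929504106 337.02934666021713 455.9199405350025
lampplate [648.  78.  69.]
outletplate [520. 103.  69.]
lamptog [649.  79.  80.]
outtog [523. 104.  80.]
cover [559. -36.  94.]
gripend [ 504. -100.  140.]
lampholder [673. 195.  60.]
```

View pics/c.png

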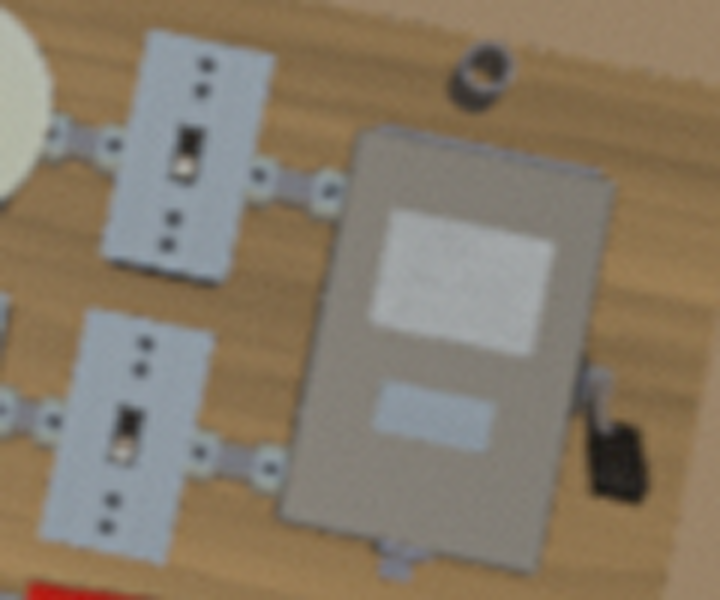

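View pics/d.png

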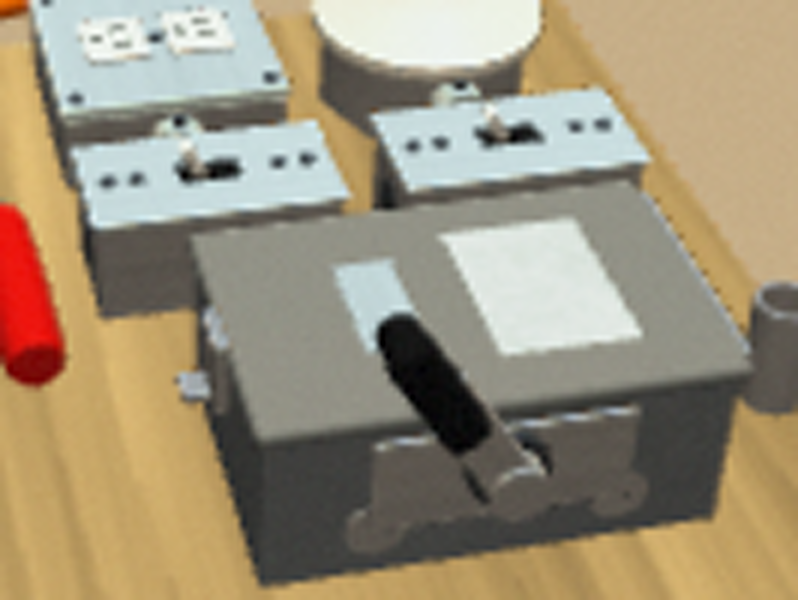

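Crop c shows the lamp toggle at (185,165) and the grip's end near (618,490). Crop d shows the grip's end near (400,335) and the hinge near (515,485). Both toggles lean to the lower side.

```bash
python3 - <<'E'
from h import *
d=np.load('top.npz');T=(d['K'],d['E']);d=np.load('side.npz');S=(d['K'],d['E'])
C=lambda u,v,z:np.round(ray(T,230+u/6,125+v/6,z)[:2],1)
D=lambda u,v,z:np.round(ray(S,220+u/6,170+v/6,z)[:2],1)
print('lampplate',C(188,156,69),'side',D((372+606+648+405)/4,(117+88+163+195)/4,69))
print('outplate',C(127,436,69),'side',D((75+318+350+95)/4,(152+123+196+230)/4,69))
print('lamptip',C(182,172,84),D(490,112,84));print('outtip',C(123,452,84),D(190,150,84))
print('end',C(617,490,140),D(400,328,144));print('grip root',C(612,430,66+42*.85),D(475,445,66+36))
print('pivot side',D(518,485,66))
th=np.radians(-11);ux=np.array([np.cos(th),np.sin(th)]);cv=C((370+612+535+283)/4,(130+178+570+515)/4,94);print('cover',cv)
print('coupling',C(487,65,48))
E
```

```text
lampplate [647.8  77.8] side [646.2  76.7]
outplate [520.6 103.8] side [520.4 103. ]
lamptip [637.8  80.6] [637.9  79.5]
outtip [512.7 105.2] [511.6 102.9]
end [ 496.6 -100.4] [498.9 -96.2]
grip root [ 523.9 -106.4] [ 519.5 -113.7]
pivot side [ 545.1 -103.4]
cover [559.4 -37.4]
coupling [695.9 -60.4]
```

Emit:
jog_arm(
  targets=[
    {"wz":9.7,"gripper":0},
    {"wz":9.7,"gripper":0},
    {"wz":9.6,"gripper":0},
    {"tx":0.0145,"ty":-0.045,"gripper":0},
    {"tx":0.0145,"ty":-0.045,"gripper":0},
  ],
)

```text
invalid input at $.targets[0]: expected keys wx, wy, wz, tx, ty, tz, gripper
```

Emit:
jog_arm(
  targets=[
    {"tx":0.0145,"ty":-0.05,"gripper":0},
    {"tx":0.0145,"ty":-0.05,"gripper":0},
    {"tx":0.0145,"ty":-0.05,"gripper":0},
    {"tx":0.0145,"ty":-0.05,"gripper":0},
    {"tx":0.0145,"ty":-0.05,"gripper":0},
  ],
)

```text
invalid input at $.targets[0]: expected keys wx, wy, wz, tx, ty, tz, gripper
```

Emit:
jog_arm(
  targets=[
    {"wx":0,"wy":0,"wz":9.7,"tx":0,"ty":0,"tz":0,"gripper":0},
    {"wx":0,"wy":0,"wz":9.7,"tx":0,"ty":0,"tz":0,"gripper":0},
    {"wx":0,"wy":0,"wz":9.6,"tx":0,"ty":0,"tz":0,"gripper":0},
    {"wx":0,"wy":0,"wz":0,"tx":0.0145,"ty":-0.045,"tz":0,"gripper":0},
    {"wx":0,"wy":0,"wz":0,"tx":0.0145,"ty":-0.045,"tz":0,"gripper":0},
  ],
)

```text
time: 2.22
position: [239.6, -510.3, 253.1]
orientation: [0.995, -0.096, -0.0, -0.0]
force: [1.2, 0.1, 0.2]
gripper_width: -0.001
grasp_force: 0.0
```

Emit:
jog_arm(
  targets=[
    {"wx":0,"wy":0,"wz":0,"tx":0.0145,"ty":-0.05,"tz":0,"gripper":0},
    {"wx":0,"wy":0,"wz":0,"tx":0.0145,"ty":-0.05,"tz":0,"gripper":0},
    {"wx":0,"wy":0,"wz":0,"tx":0.0145,"ty":-0.05,"tz":0,"gripper":0},
    {"wx":0,"wy":0,"wz":0,"tx":0.0145,"ty":-0.05,"tz":0,"gripper":0},
    {"wx":0,"wy":0,"wz":0,"tx":0.0145,"ty":-0.05,"tz":0,"gripper":0},
  ],
)

```text
time: 2.85
position: [358.4, -278.3, 253.5]
orientation: [0.995, -0.096, 0.0, 0.0]
force: [1.2, -0.1, -0.2]
gripper_width: -0.003
grasp_force: 0.0
```

Emit:
jog_arm(
  targets=[
    {"wx":0,"wy":0,"wz":0,"tx":0.012,"ty":-0.045,"tz":0,"gripper":0},
    {"wx":0,"wy":0,"wz":0,"tx":0.012,"ty":-0.045,"tz":0,"gripper":0},
    {"wx":0,"wy":0,"wz":0,"tx":0.012,"ty":-0.045,"tz":0,"gripper":0},
    {"wx":0,"wy":0,"wz":0,"tx":0.012,"ty":-0.045,"tz":0.03,"gripper":0},
    {"wx":0,"wy":0,"wz":0,"tx":0,"ty":0,"tz":0.03,"gripper":0},
  ],
)

```text
time: 3.48
position: [440.5, -109.3, 192.9]
orientation: [0.996, -0.093, 0.001, -0.0]
force: [0.6, -1.4, -0.7]
gripper_width: 0.0
grasp_force: 0.0
```

Emit:
jog_arm(
  targets=[
    {"wx":0,"wy":0,"wz":0,"tx":0.008,"ty":-0.02,"tz":0.02,"gripper":0},
    {"wx":0,"wy":0,"wz":0,"tx":0,"ty":0,"tz":0.02,"gripper":0},
    {"wx":0,"wy":0,"wz":0,"tx":0,"ty":0,"tz":0.016,"gripper":0},
    {"wx":0,"wy":0,"wz":0,"tx":0,"ty":0,"tz":0,"gripper":0},
  ],
)

```text
time: 3.98
position: [450.3, -94.2, 136.6]
orientation: [0.995, -0.096, -0.001, -0.0]
force: [0.9, 0.6, 1.1]
gripper_width: -0.003
grasp_force: 0.0
```

```bash
python3 - <<'E'
from h import *
snap('side','s1');snap('top','t1');print(sense()['position'])
a=cv2.imread('pics/s1.png')[150:270,220:340];b=cv2.imread('pics/t1.png')[125:225,250:350]
cv2.imwrite('pics/m1.png',np.hstack([cv2.resize(a,(400,400)),cv2.resize(b,(400,400))]))
E
```

```text
[451.01651565 -94.2902815  137.74034149]
```

View pics/m1.png

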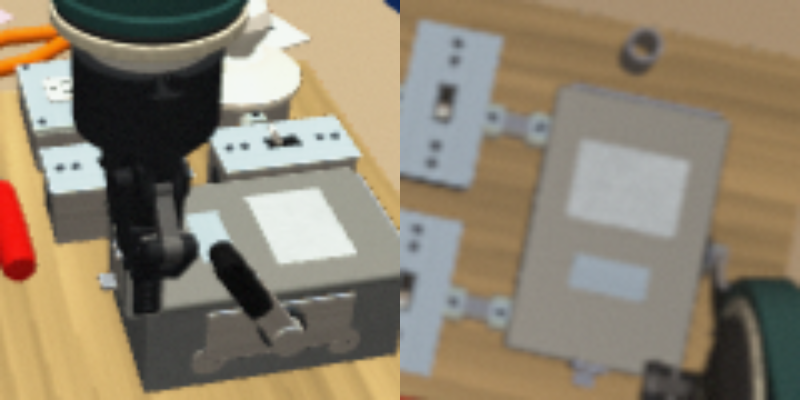

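The fingers stand on the lower side of the grip, at (150,285) in the left half, in line with it. Now I push towards the upper edge.

Emit:
jog_arm(
  targets=[
    {"wx":0,"wy":0,"wz":0,"tx":0.012,"ty":-0.003,"tz":0.005,"gripper":0},
    {"wx":0,"wy":0,"wz":0,"tx":0.012,"ty":0,"tz":0,"gripper":0},
    {"wx":0,"wy":0,"wz":0,"tx":0.012,"ty":0,"tz":0,"gripper":0},
    {"wx":0,"wy":0,"wz":0,"tx":0.01,"ty":0,"tz":0,"gripper":0},
    {"wx":0,"wy":0,"wz":0,"tx":0.01,"ty":0,"tz":0,"gripper":0},
  ],
)

```text
time: 4.7
position: [506.8, -101.9, 132.4]
orientation: [0.995, -0.096, -0.001, 0.0]
force: [-4.3, 1.4, 6.7]
gripper_width: -0.004
grasp_force: 0.0
```

Emit:
jog_arm(
  targets=[
    {"wx":0,"wy":0,"wz":0,"tx":0.01,"ty":0,"tz":0,"gripper":0},
    {"wx":0,"wy":0,"wz":0,"tx":0.01,"ty":0,"tz":0,"gripper":0},
  ],
)

```text
time: 4.95
position: [526.9, -105.8, 132.3]
orientation: [0.995, -0.096, 0.0, -0.0]
force: [-1.5, -0.6, -0.2]
gripper_width: 0.0
grasp_force: 0.1
```

Emit:
jog_arm(
  targets=[
    {"wx":0,"wy":0,"wz":0,"tx":0.008,"ty":0,"tz":0,"gripper":0},
    {"wx":0,"wy":0,"wz":0,"tx":0.007,"ty":0,"tz":0,"gripper":0},
    {"wx":0,"wy":0,"wz":0,"tx":0,"ty":0,"tz":0,"gripper":0},
    {"wx":0,"wy":0,"wz":0,"tx":0,"ty":0,"tz":0,"gripper":0},
  ],
)

```text
time: 5.45
position: [540.5, -108.4, 132.2]
orientation: [0.995, -0.096, -0.0, -0.0]
force: [0.4, 0.5, -0.6]
gripper_width: 0.001
grasp_force: 0.0
```

```bash
python3 - <<'E'
from h import *
snap('side','s2');s=sense();print(s['position'],s['force'])
a=cv2.imread('pics/s2.png')[150:270,220:360]
cv2.imwrite('pics/m2.png',cv2.resize(a,(560,480)))
E
```

```text
[ 540.50991289 -108.39089418  132.27300406] [-0.05573932  0.10041783  0.35940204]
```

View pics/m2.png

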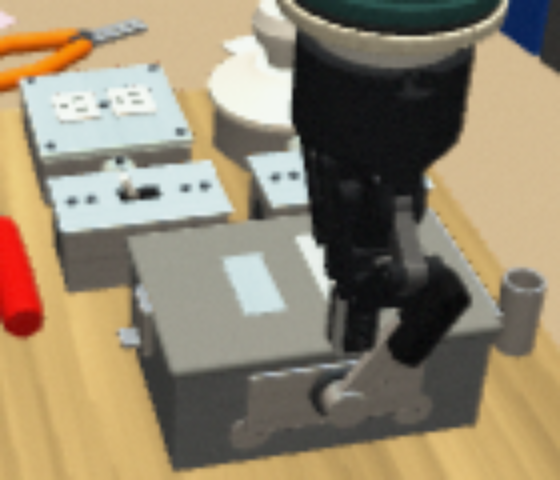

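The handle now leans to the upper side at ON, at (430,310) in the crop, free of the fingers; the force reads about zero. Next is the lamp switch.

Emit:
jog_arm(
  targets=[
    {"wx":0,"wy":0,"wz":0,"tx":-0.006,"ty":0,"tz":-0.02,"gripper":0},
    {"wx":0,"wy":0,"wz":0,"tx":0,"ty":0,"tz":-0.03,"gripper":0},
    {"wx":0,"wy":0,"wz":0,"tx":0.01,"ty":-0.05,"tz":0,"gripper":0},
    {"wx":0,"wy":0,"wz":0,"tx":0.01,"ty":-0.05,"tz":0,"gripper":0},
    {"wx":0,"wy":0,"wz":0,"tx":0.01,"ty":-0.05,"tz":0,"gripper":0},
  ],
)

```text
time: 6.12
position: [593.1, 35.6, 182.5]
orientation: [0.995, -0.096, 0.0, 0.0]
force: [0.6, 0.6, -0.2]
gripper_width: -0.003
grasp_force: 0.0
```

Emit:
jog_arm(
  targets=[
    {"wx":0,"wy":0,"wz":0,"tx":0,"ty":-0.05,"tz":0,"gripper":0},
    {"wx":0,"wy":0,"wz":0,"tx":0,"ty":0,"tz":0.02,"gripper":0},
    {"wx":0,"wy":0,"wz":0,"tx":0,"ty":0,"tz":0,"gripper":0},
  ],
)

```text
time: 6.5
position: [601.3, 82.7, 160.8]
orientation: [0.995, -0.095, -0.001, 0.0]
force: [0.4, -0.8, 0.4]
gripper_width: -0.003
grasp_force: 0.0
```

Emit:
jog_arm(
  targets=[
    {"wx":0,"wy":0,"wz":0,"tx":0,"ty":-0.0035,"tz":0.02,"gripper":0},
    {"wx":0,"wy":0,"wz":0,"tx":0,"ty":0,"tz":0.02,"gripper":0},
    {"wx":0,"wy":0,"wz":0,"tx":0,"ty":0,"tz":0.015,"gripper":0},
    {"wx":0,"wy":0,"wz":0,"tx":0,"ty":0,"tz":0.009,"gripper":0},
    {"wx":0,"wy":0,"wz":0,"tx":0,"ty":0,"tz":0,"gripper":0},
  ],
)

```text
time: 7.12
position: [602.8, 86.7, 97.6]
orientation: [0.995, -0.096, -0.001, 0.0]
force: [0.3, 0.1, 0.5]
gripper_width: 0.002
grasp_force: 0.0
```

```bash
python3 - <<'E'
from h import *
snap('side','s3');s=sense();print(s['position'],s['force'])
a=cv2.imread('pics/s3.png')[130:250,220:360]
cv2.imwrite('pics/m3.png',cv2.resize(a,(700,600),interpolation=cv2.INTER_CUBIC))
E
```

```text
[603.09626021  86.77934341  98.31528632] [-0.40413083 -0.25646109  0.22232604]
```

View pics/m3.png

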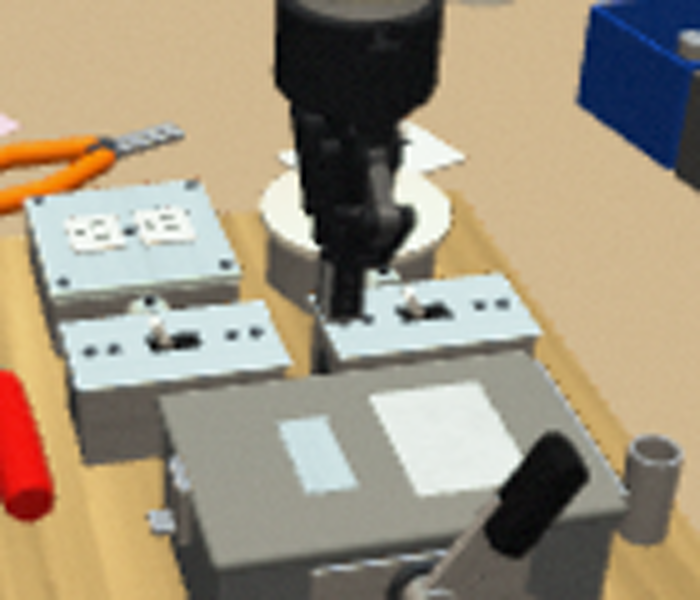

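The fingers, at (345,300), stand in line with the lamp toggle at (412,300), clear above the plate, and the handle is at ON. Now I push.

Emit:
jog_arm(
  targets=[
    {"wx":0,"wy":0,"wz":0,"tx":0.01,"ty":0,"tz":0.002,"gripper":0},
    {"wx":0,"wy":0,"wz":0,"tx":0.008,"ty":0,"tz":0,"gripper":0},
    {"wx":0,"wy":0,"wz":0,"tx":0.007,"ty":0,"tz":0,"gripper":0},
    {"wx":0,"wy":0,"wz":0,"tx":0.007,"ty":0,"tz":0,"gripper":0},
    {"wx":0,"wy":0,"wz":0,"tx":0.006,"ty":0,"tz":0,"gripper":0},
  ],
)

```text
time: 7.8
position: [641.0, 79.4, 96.4]
orientation: [0.995, -0.096, 0.0, -0.0]
force: [-1.0, 0.2, 0.2]
gripper_width: -0.003
grasp_force: 0.0
```

Emit:
jog_arm(
  targets=[
    {"wx":0,"wy":0,"wz":0,"tx":0.001,"ty":0,"tz":0,"gripper":0},
    {"wx":0,"wy":0,"wz":0,"tx":0,"ty":0,"tz":0,"gripper":0},
  ],
)

```text
time: 8.05
position: [641.3, 79.3, 96.3]
orientation: [0.995, -0.096, 0.0, -0.0]
force: [-0.0, -0.4, -0.7]
gripper_width: -0.004
grasp_force: 0.1
```

Backing off and rising clear, then checking.

Emit:
jog_arm(
  targets=[
    {"wx":0,"wy":0,"wz":0,"tx":-0.008,"ty":0,"tz":0,"gripper":0},
    {"wx":0,"wy":0,"wz":0,"tx":-0.005,"ty":0,"tz":-0.02,"gripper":0},
    {"wx":0,"wy":0,"wz":0,"tx":-0.04,"ty":0,"tz":-0.05,"gripper":0},
    {"wx":0,"wy":0,"wz":0,"tx":-0.04,"ty":0,"tz":-0.05,"gripper":0},
    {"wx":0,"wy":0,"wz":0,"tx":-0.04,"ty":0,"tz":-0.03,"gripper":0},
  ],
)

```text
time: 8.68
position: [511.6, 104.9, 247.3]
orientation: [0.995, -0.095, 0.002, -0.0]
force: [-0.3, 0.3, -0.1]
gripper_width: -0.001
grasp_force: 0.0
```

```bash
python3 - <<'E'
from h import *
snap('side','s4');snap('top','t4');s=sense();print(s['position'],s['force'])
a=cv2.imread('pics/s4.png')[150:250,220:353];b=cv2.imread('pics/t4.png')[125:225,220:353]
cv2.imwrite('pics/m4.png',np.hstack([cv2.resize(x,(400,400),interpolation=cv2.INTER_CUBIC) for x in (a,b)]))
E
```

```text
[510.72833267 105.838102   248.68694839] [1.3256504  0.68621349 0.21928483]
```

View pics/m4.png

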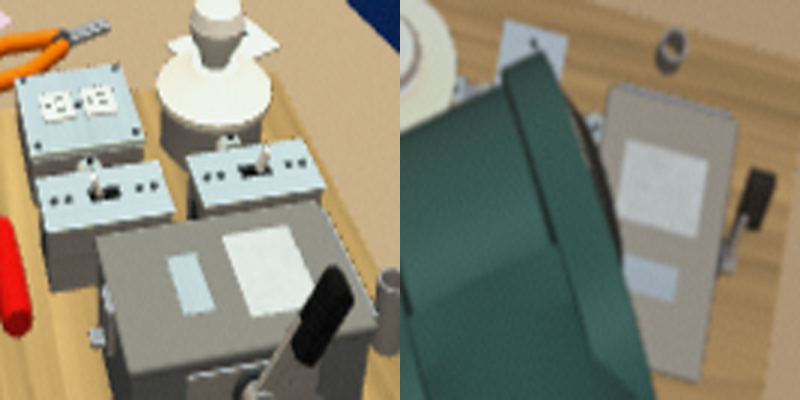

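The lamp toggle, at (262,158), now leans to the upper side with its slot showing below it. The outlet toggle, at (97,183), is still OFF, the handle is at ON, and the robot is clear.

```bash
python3 -c "
from cell import *
print(finish_job())"
```

```text
the job is handed in; nothing more can be done
None
```

The disconnect and then the lamp switch were pushed to ON, the outlet switch stayed OFF in the last picture, and the job was handed in at about 9 s; no verdict came back.

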